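# Open the instrument case and set its lid stay

## Robot

A 6-joint arm with a two-finger parallel gripper is mounted at the origin on the work surface. World frame = base frame: x ahead of the robot, y to its left, z up, the work surface at z = 0. Lengths are in m, angles in rad, forces in N, time in s.
With the tool pointing down it reaches from about 0.275 to 0.875 m from the base axis. Payload 12.5 kg.
Tool frame: the origin (TCP) lies at the very end of the fingers, on their centre line; the grasp point (between the pads) lies 19 mm behind it; x points along the fingers, y is the direction in which the jaws open and shut, and the axes are right-handed (so a half turn about x gives the same grasp; the last joint's range is limited). The gripper opens to 85 mm and grips with 20 to 120 N. Pads are 22 mm wide; open, the fingers measure 114 mm over their backs; the gripper's body (76 mm by 85 mm) begins 54 mm behind the grasp point. The pads swing forward as they close: fully open they stand 13 mm farther back than shut.
Start: joints at [-0.085, 0.351, 1.652, -0, 1.139, -0.085], TCP at [0.55, 0, 0.231] pointing down, gripper open.
Joint ranges: [-2.75, 2.75], [-0.79, 2.1], [0.01, 2.65], [-1.57, 4.71], [0.07, 3.14], [-2.87, 2.87]. Speed limits (rad/s): [2.22, 2.22, 2.79, 3.14, 3.14, 3.14].

## Interface

Orientations are given as a 3x3 rotation matrix whose columns are the frame's x, y, z axes.
In Python, from bench import manip gives the robot as it stands. Calls block until the motion is done:
- manip.move_ptp(position, orientation): joint-space move of the TCP to a pose.
- manip.move_l(position, attitude=None, max_speed=0.15): straight line of the TCP; attitude=None keeps the orientation; max_speed is the mean speed in m/s.
- manip.move_j(angles): joint-space move.
- manip.set_gripper(opening, effort=None): opening from 0.0 (shut) to 1.0 (fully open); effort is the grip in N (None keeps the last); returns when the fingers have stopped.
- manip.dwell(seconds).
- manip.inverse_kinematics(position, orientation): joint angles nearest the present ones, or None.
- manip.grab_frame(name): name is "scene" or "side" or "wrist"; returns (picture, depth): 400x640x3 uint8, red, green, blue; 400x640 float32, m along the optical axis (not along the pixel's ray), 0 where there is no reading.
- manip.get_calibration(name): a dict with "camera_matrix" (3x3 intrinsics, pixels), "k1" (the pictures are not rectified: a ray, as slopes to the right and down, at radius r is drawn at 1 + k1 r^2 times it, then the intrinsics apply), "R" (3x3) and "t" (3): a world point X has camera coordinates R X + t. Camera axes: x right, y down, z forward; pixel columns grow to the right and rows downward; lengths in m; the calibration is good to about 2 mm. A picture is of the moment at which its call begins: read the wrist's pose just before it. get_calibration takes no time and is no camera call; for the wrist camera it gives the pose at the moment of the call.
A pose or a line that the arm cannot do raises manip.Unreachable and nothing moves.
- manip.sign_off(): hands the job in, once; it reports no verdict.
Trained networks look in the newest picture that a camera, given by its name, has taken for a name from the list of things; names that differ only in an ending like _2 or _b are one class to them, and where a whole thing is asked for, a point or a joint stands for the part that bears it (a point fixed in the world has none). Each returns a list of dicts, best first, with "confidence" (0 to 1); they miss things now and then, are a little off and sometimes report something else, mostly with a low value. They report only what shows in the picture. A call takes as long as a camera call.
- manip.look_for(camera, name): "at" ([x, y, z] in m, in world coordinates, good to about 4 mm: the middle of the surface that is visible of it).
Readings, each from a call of its own:
- manip.current_time(): time.
- manip.current_qpos(): joint angles.
- manip.current_joint_vel(): joint speeds.
- manip.current_joint_torque(): joint torques, N m.
- manip.current_ee_pos(): TCP position.
- manip.current_tcp_rot(): TCP orientation.
- manip.current_force(): force on the tool from outside, world axes, zero at the start.
- manip.current_ft_torque(): the same for the moment, N m.
- manip.current_grip_width(): opening from 0.0 (shut) to 1.0 (fully open).
Only numpy, scipy, OpenCV 4.12 (cv2) and the standard library are available. Lean on these libraries where they do the work, as an engineer would, in place of code of your own. Each camera call takes 0.05 s, during which the arm holds its last target. There are 200 camera calls.

## Task

Open the wooden instrument case on the jeweller's bench: lift its lid gently all the way back until it rests on its stop, then swing the steel stay on the case's side over until its notch sits fully on the stud at the lid's edge, and let go. The case is only standing on the bench, so do not shove it or tip it, and leave the other things around it where they are.

Things in the scene. Friction and masses are not known exactly. Their poses are not given: they have to be found in the camera images.
- case: Loose wooden case, about 2.2 kg with its fixed tool insert: 160 (x) x 200 (y) x 70 mm high without lid. Origin: centre of its underside; z up, -x is its front (robot side), +x its hinge side, -y the side with the stay. It slides at roughly 10 N and tips backwards if its open lid is pressed with more than about 6 N high up.
- lid (a joint): Angle of the wooden lid about the hinge at the case's +x rim: 0 closed, grows as it opens, 1.57 upright, its stop is at 1.85 (leaning back). May start slightly ajar. A friction hinge holds it where it is left; moving it takes 2 to 5 N at the front edge. Panel 160 x 200 x 14 mm; closed, its top is 86 mm above the bench.
- lid_tab (a point): Point on the brass lift tab of the lid, mid-thickness, 20 mm out from the lid's front edge and 10 mm from the tab's end. The tab projects 30 mm from the middle of the front edge, is 44 mm wide (case y) and 10 mm thick; pinch its two sides. Turns with the lid: 180 mm from the hinge line and 7 mm to the outer side of the lid's under face.
- lid_hinge (a point): Centre of the lid's hinge line (parallel to the case's y axis), in the plane of the lid's under face, 71.5 mm above the case's underside.
- lid_stud (a point): Mid-length of the round steel stud, 10 mm in diameter, that sticks out of the lid's -y edge, 65 mm from the hinge line: the catch for the stay.
- stay (a joint): Angle of the steel stay bar about its pivot on the case's -y side: at 0 it leans 20 degrees from upright towards the case's front; grows as the bar swings up and over towards the hinge side (+x); ends at 1.404, where the notch rests on the stud of the fully opened lid. Friction holds it where it is left (about 1 to 2 N at the grip).
- stay_pivot (a point): Pivot axis of the stay (parallel to case y): 40 mm in front of the case's centre, 50 mm up, 113 mm to its -y side.
- stay_grip (a point): Point on the axis of the stay's grip to take hold of: a black round bar 16 mm in diameter, 64 mm long, that sticks out from the stay towards -y, parallel to case y. 140 mm from the pivot axis, 47 mm outside the bar's plane; the grip ends 19 mm farther out.
- stay_notch (a point): Centre of the open notch near the free end of the stay, 166 mm from the pivot; falls together with point lid_stud when the lid is on its stop and the stay is home.
- bur_stand: Bystander: stepped round lavender plastic stand, 140 mm across, about 90 mm high, burs stuck in it. Origin: centre of its underside.
- card_box: Bystander: small mustard card box with lid, 79 x 104 x 36 mm. Origin: centre of its underside.
- mandrel: Bystander: tapered steel ring mandrel 160 mm long, up to 20 mm thick, lying along its x axis. Origin: under its middle.

How it is judged:
On the way, in this order (a step that is already met when the one before it is completed fails the run):
1. the lid is open against its stop (value of joint lid above 1.8 rad), for 0.2 s.
2. the stay's notch sits on the lid's stud (distance between stay_notch and lid_stud below 0.007 m and value of joint lid above 1.8 rad), for 0.2 s.
At the end, for the whole second after the job is handed in: The lid rests on its stop (joint above 1.80 of 1.85 rad), the stay's notch is within 7 mm of the lid's stud, all is at rest, the case stands flat within 0.03 rad and within 30 mm of where it stood, and the three bystanders are within 20 mm of where they were (all of step 2 and angle between case's own z axis and vertical below 0.03 rad and linear speed of case below 0.02 m/s and velocity of joint lid between -0.05 and 0.05 rad/s and velocity of joint stay between -0.05 and 0.05 rad/s and distance of case from where it was at the start of the episode below 0.03 m and distance of each of bur_stand, card_box, mandrel from where it was at the start of the episode below 0.02 m); the robot touches nothing.
It fails at once if the case is shoved more than 30 mm (distance of case from where it was at the start of the episode above 0.03 m).
It fails at once if the case is tipped more than 0.12 rad (angle between case's own z axis and vertical above 0.12 rad).
It fails at once if the lid is slammed onto its stop (faster than 2.5 rad/s) (value of joint lid above 1.6 rad and velocity of joint lid above 2.5 rad/s).
It fails at once if a bystander is pushed more than 20 mm (distance of any of bur_stand, card_box, mandrel from where it was at the start of the episode above 0.02 m).
It also fails if it takes over 72 s, if anything falls off the work surface, if the arm or the gripper's body presses on something with over 40 N, if the wrist force passes 120 N, or if a joint passes its speed limit or range.

## Working session

There is one attempt and no reset: what is moved stays moved. The work goes in short steps, each a Python script; the robot and the scene stay as the last script left them, time stands still between calls to the robot, and variables do not carry over. Pictures are saved under pics/ and viewed, about 8 in all and at most 12, crops included, and the job is handed in when it is done.

```bash
ls; mkdir -p pics
python3 - <<'E'
from bench import manip
import cv2,numpy as np
fs=[]
for c in ["scene","side"]:
    p,d=manip.grab_frame(c); cv2.imwrite(f"pics/{c}0.png",p[:,:,::-1]); np.save(f"pics/{c}0.npy",d)
    for n in ["case","lid","lid_tab","lid_hinge","lid_stud","stay_pivot","stay_grip","stay_notch","bur_stand","card_box","mandrel"]:
        print(c,n,[(np.round(r["at"],3).tolist(),round(r["confidence"],2)) for r in manip.look_for(c,n)][:2])
    fs.append(p)
cv2.imwrite("pics/a.png",cv2.resize(np.vstack(fs)[:,:,::-1],(0,0),fx=.75,fy=.75))
print(manip.current_time())
E
```

```text
pics
scene case [([0.618, 0.075, 0.091], 0.87), ([0.682, 0.319, 0.055], 0.28)]
scene lid [([0.602, 0.086, 0.094], 0.75)]
scene lid_tab [([0.598, 0.083, 0.09], 0.85)]
scene lid_hinge [([0.6, 0.086, 0.086], 0.72)]
scene lid_stud [([0.607, 0.084, 0.086], 0.57), ([0.619, 0.071, 0.088], 0.48)]
scene stay_pivot [([0.557, -0.029, 0.192], 0.85)]
scene stay_grip [([0.562, -0.027, 0.188], 0.95)]
scene stay_notch [([0.563, -0.028, 0.189], 0.72)]
scene bur_stand [([0.683, 0.318, 0.053], 0.66), ([0.605, 0.085, 0.089], 0.44)]
scene card_box [([0.502, 0.267, 0.033], 0.97), ([0.562, -0.025, 0.187], 0.44)]
scene mandrel [([0.666, -0.144, 0.011], 0.74)]
side case [([0.559, 0.036, 0.086], 0.66)]
side lid [([0.567, 0.083, 0.092], 0.56)]
side lid_tab []
side lid_hinge [([0.573, 0.079, 0.089], 0.57)]
side lid_stud [([0.564, 0.076, 0.089], 0.68)]
side stay_pivot [([0.551, -0.026, 0.194], 0.65)]
side stay_grip [([0.55, -0.024, 0.191], 0.68)]
side stay_notch [([0.552, -0.024, 0.188], 0.91)]
side bur_stand [([0.652, 0.298, 0.037], 0.85), ([0.568, 0.082, 0.091], 0.53)]
side card_box []
side mandrel [([0.645, -0.139, 0.014], 0.83), ([0.558, -0.024, 0.191], 0.58)]
1.2
```

View pics/a.png

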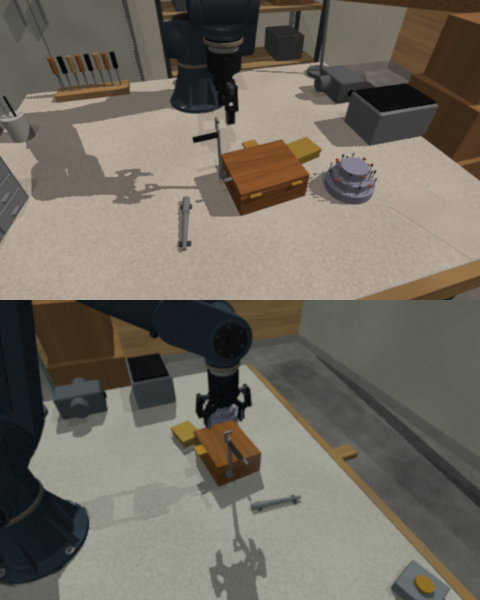

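The pictures show the case just in front of the gripper, rotated slightly. The stay stands up on its -y side with the grip at about (215,137) in the scene view. The mandrel lies on the -y side, with the bur stand and card box on +y. Next I'll fit the lid plane and outline from depth.

```bash
cat > h.py <<'E'
from bench import manip
import cv2,numpy as np
def cloud(cam,d,cal=None):
    c=cal or manip.get_calibration(cam); K=np.array(c["camera_matrix"]); v,u=np.mgrid[0:400,0:640]
    D=np.array([c["k1"],0,0,0.])
    s=cv2.undistortPoints(np.stack([u,v],-1).reshape(-1,1,2).astype(float),K,D).reshape(400,640,2)
    X=np.dstack([s*d[...,None],d]); 
    return (X-np.array(c["t"]))@np.array(c["R"])   # R^T (X-t)
E
python3 - <<'E'
from h import *
ims=[];P=[]
for c in ["scene","side"]:
    d=np.load(f"pics/{c}0.npy"); p=cv2.imread(f"pics/{c}0.png"); W=cloud(c,d)
    hsv=cv2.cvtColor(p,cv2.COLOR_BGR2HSV)
    reg=(d>0)&(W[...,0]>.4)&(W[...,0]<.8)&(W[...,1]>-.1)&(W[...,1]<.22)
    wood=reg&(hsv[...,0]<14)&(hsv[...,1]>110)&(W[...,2]>.07)&(W[...,2]<.16)
    Q=W[wood]; 
    best=None; rng=np.random.default_rng(0)
    for _ in range(300):
        a=Q[rng.choice(len(Q),3,False)]; n=np.cross(a[1]-a[0],a[2]-a[0]); n/=np.linalg.norm(n)+1e-12
        if abs(n[2])<.8: continue
        m=abs((Q-a[0])@n)<.004
        if best is None or m.sum()>best.sum(): best=m
    T=Q[best]; ctr=T.mean(0); n=np.linalg.svd(T-ctr)[2][2]; n*=np.sign(n[2])
    (x,y),wh,ang=cv2.minAreaRect(T[:,:2].astype(np.float32))
    print(c,len(Q),best.sum(),ctr.round(4),"n",n.round(3),"rect",round(x,4),round(y,4),np.round(wh,4),round(ang,1), cv2.boxPoints(((x,y),wh,ang)).round(3).tolist())
    br=reg&(hsv[...,0]>=14)&(hsv[...,0]<30)&(hsv[...,1]>130)&(W[...,2]>.05)
    B=W[br]; print(" brass",len(B),B.mean(0).round(4) if len(B) else 0)
    hi=reg&(W[...,2]>.13)&(W[...,2]<.22)&(W[...,1]<.02); S=W[hi]; print(" stay hi",len(S),np.percentile(S,[2,50,98],axis=0).round(3).tolist())
    P.append(W)
    v,u=np.nonzero(wood); v0,u0=int(v.mean()),int(u.mean()); ims.append(cv2.resize(p[max(v0-100,0):v0+70,u0-120:u0+120],(720,510)))
cv2.imwrite("pics/b.png",cv2.resize(np.vstack(ims),(420,595)))
E
```

```text
scene 5441 5202 [0.5975 0.088  0.0889] n [0.059 0.006 0.998] rect 0.5885 0.0925 [0.161  0.2004] 5.9 [[0.49799999594688416, 0.18400000035762787], [0.5189999938011169, -0.014999999664723873], [0.6790000200271606, 0.0010000000474974513], [0.6579999923706055, 0.20100000500679016]]
 brass 600 [0.6108 0.0881 0.0767]
 stay hi 446 [[0.547, -0.088, 0.136], [0.562, -0.041, 0.193], [0.569, -0.021, 0.213]]
side 118 79 [0.5939 0.086  0.0893] n [ 0.051 -0.008  0.999] rect 0.585 0.0921 [0.1571 0.2002] 5.6 [[0.4970000088214874, 0.18400000035762787], [0.515999972820282, -0.014999999664723873], [0.6729999780654907, 0.0], [0.652999997138977, 0.19900000095367432]]
 brass 3236 [0.5693 0.0796 0.0895]
 stay hi 352 [[0.539, -0.088, 0.135], [0.554, -0.036, 0.196], [0.566, -0.02, 0.216]]
```

View pics/b.png

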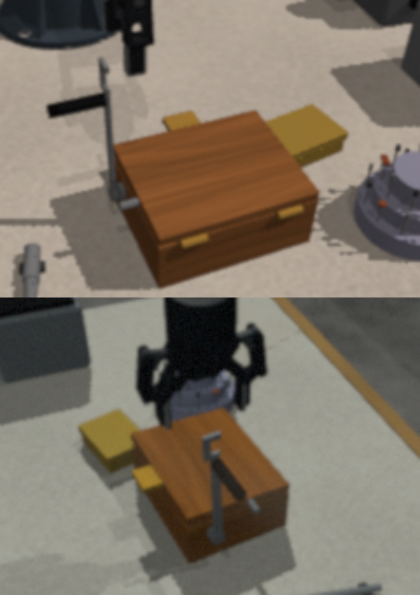

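```bash
cat >> h.py <<'E'
yaw=np.deg2rad(5.8); ex=np.array([np.cos(yaw),np.sin(yaw),0]); ey=np.array([-np.sin(yaw),np.cos(yaw),0]); ez=np.array([0,0,1.])
H=np.array([.666,.100,.0715]); C=H-.08*ex-.0715*ez
def Rt(phi,s):  # tool x: pitched phi below horizontal
    x=np.cos(phi)*ex-np.sin(phi)*ez; y=s*ey; return np.column_stack([x,y,np.cross(x,y)])
def tab(th,r=.185): return H+r*(-np.cos(th)*ex+np.sin(th)*ez)+.007*(np.sin(th)*ex+np.cos(th)*ez)
def phi(th): return np.clip(th,np.deg2rad(50),np.deg2rad(95))
def lidpose(th,s,back=0.,r=.185):
    R=Rt(phi(th),s); return tab(th,r)+(.014-back)*R[:,0],R
E
python3 - <<'E'
from h import *
d=np.load("pics/side0.npy"); p=cv2.imread("pics/side0.png"); W=cloud("side",d); hsv=cv2.cvtColor(p,cv2.COLOR_BGR2HSV)
for c in ["side","scene"]:
    d=np.load(f"pics/{c}0.npy"); p=cv2.imread(f"pics/{c}0.png"); W=cloud(c,d); hsv=cv2.cvtColor(p,cv2.COLOR_BGR2HSV)
    m=(d>0)&(hsv[...,0]>=14)&(hsv[...,0]<30)&(hsv[...,1]>130)&(W[...,2]>.06)&(W[...,0]>.43)&(W[...,0]<.54)&(W[...,1]>.02)&(W[...,1]<.16)
    B=W[m]-C; Q=np.column_stack([B@ex,B@ey,B@ez]); print(c,len(Q),np.percentile(Q,[3,50,97],axis=0).round(4).tolist() if len(Q) else 0)
    m=(d>0)&(W[...,2]>.12)&(W[...,2]<.24); B=W[m]-C; Q=np.column_stack([B@ex,B@ey,B@ez]); Q=Q[(Q[:,1]<-.125)&(Q[:,1]>-.19)&(abs(Q[:,0])<.15)]; print(" grip",len(Q),np.percentile(Q,[3,50,97],axis=0).round(4).tolist())
q0=manip.current_qpos()
for s in (1,-1):
    for th,b in [(.06,.08),(.06,0),(.5,0),(1,0),(1.5,0),(1.85,0)]:
        P,R=lidpose(th,s,b); q=manip.inverse_kinematics(P,R); print(s,th,None if q is None else np.round(q,2))
    for a in (0,30,61):
        a=np.deg2rad(a); G=C-.04*ex-.16*ey+.05*ez+.14*(np.sin(a)*ex+np.cos(a)*ez)
        R=np.column_stack([-ez,s*ex,np.cross(-ez,s*ex)]); q=manip.inverse_kinematics(G-.014*ez,R); print(" stay",s,a.round(2),None if q is None else np.round(q,2))
E
```

```text
side 787 [[-0.1051, -0.06, 0.0692], [-0.0725, -0.0004, 0.0938], [-0.0469, 0.0706, 0.0962]]
 grip 172 [[-0.0513, -0.1768, 0.1877], [-0.0458, -0.156, 0.1962], [-0.0371, -0.1275, 0.1992]]
scene 160 [[-0.1046, -0.0204, 0.0912], [-0.0902, -0.0006, 0.0929], [-0.0737, 0.019, 0.0946]]
 grip 244 [[-0.0453, -0.1777, 0.1855], [-0.0367, -0.1525, 0.1943], [-0.0337, -0.1268, 0.198]]
1 0.06 [0.05 0.17 2.43 2.93 0.16 1.74]
1 0.06 [0.06 0.42 2.34 3.05 0.32 1.62]
1 0.5 None
1 1 [ 0.07  0.23  1.97  0.05  0.37 -1.64]
1 1.5 [ 0.08  0.52  1.36  0.    1.19 -1.59]
1 1.85 [ 0.08  0.74  1.02 -0.    1.47 -1.59]
 stay 1 0.0 [-0.21  0.44  1.66  0.    1.04 -0.31]
 stay 1 0.52 [-0.17  0.58  1.48  0.    1.08 -0.28]
 stay 1 1.06 [-0.15  0.73  1.36  0.    1.05 -0.25]
-1 0.06 [ 0.05  0.17  2.43  2.93  0.16 -1.4 ]
-1 0.06 [ 0.06  0.42  2.34  3.05  0.32 -1.52]
-1 0.5 None
-1 1 [0.07 0.23 1.97 0.05 0.37 1.5 ]
-1 1.5 [0.08 0.52 1.36 0.   1.19 1.55]
-1 1.85 [ 0.08  0.74  1.02 -0.    1.47  1.55]
 stay -1 0.0 [-0.21  0.44  1.66 -0.    1.04  2.83]
 stay -1 0.52 [-0.17  0.58  1.48 -0.    1.08  2.87]
 stay -1 1.06 None
```

```bash
cat >> h.py <<'E'
def phi(th): return np.deg2rad(80+12*th/1.85)
E
python3 - <<'E'
from h import *
for th,b in [(.055,.08),(.055,0),(.3,0),(.6,0),(1,0),(1.4,0),(1.85,0)]:
    P,R=lidpose(th,1,b); q=manip.inverse_kinematics(P,R); print(th,P.round(3),None if q is None else np.round(q,2))
P,R=lidpose(.055,1,.08); manip.move_ptp(P,R)
P,R=lidpose(.055,1,.05); manip.move_l(P,R)
cal=manip.get_calibration("wrist"); p,d=manip.grab_frame("wrist"); cv2.imwrite("pics/w1.png",p[:,:,::-1]); W=cloud("wrist",d,cal)
hsv=cv2.cvtColor(p[:,:,::-1].copy(),cv2.COLOR_BGR2HSV)
B=W-C; Q=np.dstack([B@ex,B@ey,B@ez])
m=(d>0)&(hsv[...,0]>=14)&(hsv[...,0]<30)&(hsv[...,1]>130)&(Q[...,2]>.06)&(Q[...,2]<.12)&(Q[...,0]<-.06)&(abs(Q[...,1])<.06)
print(m.sum(),np.percentile(Q[m],[2,50,98],axis=0).round(4).tolist() if m.any() else 0)
print(manip.look_for("wrist","lid_tab"),manip.current_force(),manip.current_time())
E
```

```text
0.055 [0.472 0.08  0.154] [ 0.07  0.26  2.02  0.01  0.7  -1.61]
0.055 [0.485 0.082 0.075] [ 0.07  0.43  2.04  0.01  0.51 -1.61]
0.3 [0.494 0.083 0.119] [ 0.07  0.37  1.97  0.01  0.67 -1.61]
0.6 [0.52  0.085 0.168] [ 0.07  0.34  1.85  0.    0.85 -1.6 ]
1 [0.573 0.091 0.217] [ 0.08  0.39  1.63  0.    1.06 -1.6 ]
1.4 [0.642 0.098 0.241] [ 0.08  0.52  1.38  0.    1.23 -1.59]
1.85 [0.723 0.106 0.233] [ 0.08  0.71  1.07 -0.    1.4  -1.59]
11517 [[-0.111, -0.0559, 0.0657], [-0.0797, 0.0013, 0.0929], [-0.0609, 0.0563, 0.0945]]
[{'at': [0.5273, 0.0877, 0.0877], 'confidence': 0.73}] [-0.02448462 -0.23231032  0.13953704] 3.0167
```

View pics/w1.png

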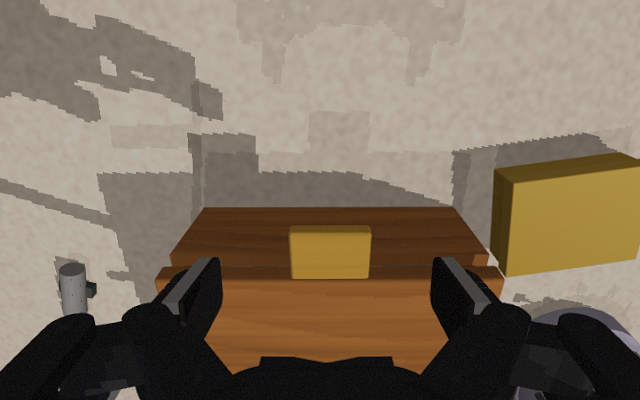

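The wrist view shows the tab at about (330,252), centred between the fingers at x of about 215 and 438. Its measured height and tip match the model, so I'll grasp it and start lifting.

```bash
cat >> h.py <<'E'
def lift(ths,r,v=.08,fmax=14):
    for th in ths:
        P,R=lidpose(th,1,0,r); manip.move_l(P,R,v); F=np.array(manip.current_force())
        er=-np.cos(th)*ex+np.sin(th)*ez; et=np.sin(th)*ex+np.cos(th)*ez
        fr,ft,fy=F@er,F@et,F@ey; print(f"{th:.2f} r{r:.4f} fr{fr:.1f} ft{ft:.1f} fy{fy:.1f} t{manip.current_time():.1f}")
        if np.linalg.norm(F)>fmax and th>.2: break
        r+=np.clip(.0003*fr,-.002,.002)
    return r
E
python3 - <<'E'
from h import *
P,R=lidpose(.055,1,0); manip.move_l(P,R,.08); print(manip.current_force().round(1))
manip.set_gripper(0.0,20); print(manip.current_grip_width(),manip.current_force().round(1))
r=lift(np.arange(.08,.5,.07),.185); print(r)
E
```

```text
[ 0.1 -0.4 -0.5]
0.5084648979523431 [-1.   1.2  1.5]
0.08 r0.1850 fr0.6 ft-0.8 fy1.6 t4.5
0.15 r0.1852 fr0.9 ft-0.4 fy3.5 t4.8
0.22 r0.1855 fr0.5 ft-0.4 fy4.8 t5.1
0.29 r0.1856 fr-0.8 ft-1.3 fy4.7 t5.4
0.36 r0.1854 fr2.2 ft-0.1 fy4.6 t5.7
0.43 r0.1860 fr-0.1 ft-0.3 fy4.7 t6.0
0.18599834047233782
```

```bash
cat >> h.py <<'E'
def show(name):
    fs=[manip.grab_frame(c)[0] for c in ("scene","side")]
    cv2.imwrite(f"pics/{name}.png",np.hstack([fs[0][60:320,180:500],fs[1][60:320,220:440+100]])[:,:,::-1])
E
python3 - <<'E'
from h import *
print(manip.current_grip_width(),manip.current_force().round(1)); show("c1")
E
```

```text
0.508882142034707 [-0.5  4.7 -0.3]
```

View pics/c1.png

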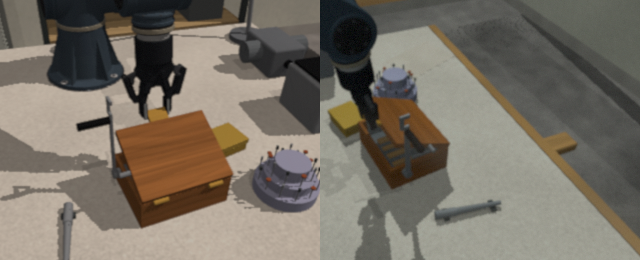

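The lid is following the gripper: it's about 0.4 rad open with the tab still held at (157,115), and the case hasn't moved.

Run:
```python
from h import *
r=lift(np.r_[np.arange(.5,1.7,.1),1.72,1.76,1.79,1.81],.186,v=.08); print(r, manip.current_ee_pos())
fs={}
for c in ["scene","side"]:
    p,d=manip.grab_frame(c); cv2.imwrite(f"pics/{c}2.png",p[:,:,::-1]); W=cloud(c,d); hsv=cv2.cvtColor(p[:,:,::-1].copy(),cv2.COLOR_BGR2HSV)
    B=W-C; Q=np.dstack([B@ex,B@ey,B@ez]); m=(d>0)&(hsv[...,0]<14)&(hsv[...,1]>110)&(Q[...,2]>.11)&(Q[...,2]<.225)&(abs(Q[...,1])<.095)&(Q[...,0]>.05)&(Q[...,0]<.2)
    T=Q[m]; print(c,len(T))
    if len(T)>100:
        a=np.polyfit(T[:,2],T[:,0],1); res=T[:,0]-np.polyval(a,T[:,2]); k=abs(res)<.006; a=np.polyfit(T[k,2],T[k,0],1); print("angle",np.pi/2+np.arctan(a[0]),"x at hinge z",np.polyval(a,.0715))
```

```text
0.50 r0.1860 fr0.7 ft-0.0 fy4.8 t6.5
0.60 r0.1862 fr-1.1 ft0.1 fy6.1 t6.8
0.70 r0.1859 fr3.1 ft-0.4 fy6.2 t7.2
0.80 r0.1868 fr-3.6 ft-0.1 fy7.6 t7.6
0.90 r0.1857 fr4.0 ft0.2 fy8.6 t8.0
1.00 r0.1869 fr-4.7 ft0.6 fy7.3 t8.4
1.10 r0.1855 fr4.4 ft0.8 fy9.4 t8.8
1.20 r0.1868 fr-2.5 ft0.3 fy8.1 t9.1
1.30 r0.1861 fr0.2 ft-0.3 fy9.8 t9.5
1.40 r0.1861 fr0.7 ft0.7 fy9.6 t9.9
1.50 r0.1863 fr-0.0 ft0.1 fy8.1 t10.3
1.60 r0.1863 fr0.3 ft1.6 fy8.4 t10.7
1.72 r0.1864 fr2.2 ft1.5 fy7.5 t11.1
1.76 r0.1871 fr0.6 ft1.2 fy6.4 t11.3
1.79 r0.1873 fr-0.2 ft1.2 fy6.4 t11.6
1.81 r0.1872 fr0.5 ft1.0 fy6.7 t11.8
0.1873500163417502 [0.71667394 0.10586325 0.23745565]
scene 3139
angle 1.7705597392320518 x at hinge z 0.09596786222485593
side 30
```

```bash
cat > ang.py <<'E'
from h import *
def lidang():
    p,d=manip.grab_frame("scene"); W=cloud("scene",d); hsv=cv2.cvtColor(p[:,:,::-1].copy(),cv2.COLOR_BGR2HSV)
    B=W-C; Q=np.dstack([B@ex,B@ey,B@ez]); m=(d>0)&(hsv[...,0]<14)&(hsv[...,1]>110)&(Q[...,2]>.11)&(Q[...,2]<.225)&(abs(Q[...,1])<.095)&(Q[...,0]>.05)&(Q[...,0]<.2)
    T=Q[m]; k=np.ones(len(T),bool)
    for _ in range(3): a=np.polyfit(T[k,2],T[k,0],1); k=abs(T[:,0]-np.polyval(a,T[:,2]))<.006
    return np.pi/2+np.arctan(a[0])
E
python3 - <<'E'
from ang import *
r=.1872
for th in np.arange(1.825,1.90,.015):
    r=lift([th],r,.03); manip.dwell(.1); F=manip.current_force(); et=np.sin(th)*ex+np.cos(th)*ez; ft=F@et; print("settled ft",ft.round(1),"cam",lidang().round(3))
    if ft<-2.5: break
E
```

```text
1.82 r0.1872 fr1.5 ft0.3 fy5.9 t12.2
settled ft 1.4 cam 1.783
1.84 r0.1877 fr0.0 ft-1.1 fy5.2 t12.6
settled ft 0.7 cam 1.793
1.85 r0.1877 fr0.3 ft-0.2 fy5.9 t13.0
settled ft 0.1 cam 1.806
1.87 r0.1877 fr0.1 ft0.5 fy6.6 t13.4
settled ft 0.3 cam 1.819
1.88 r0.1878 fr1.1 ft-0.0 fy5.4 t13.8
settled ft 0.6 cam 1.833
```

Run:
```python
from ang import *
r=.188
for th in np.arange(1.895,1.95,.01):
    r=lift([th],r,.03); manip.dwell(.1); F=manip.current_force(); et=np.sin(th)*ex+np.cos(th)*ez; ft=F@et; print("settled ft",ft.round(1),"cam",lidang().round(3))
    if ft<-2: break
```

```text
1.90 r0.1880 fr-0.0 ft-5.6 fy5.5 t14.2
settled ft -5.3 cam 1.838
```

Run:
```python
from ang import *
P,R=lidpose(1.886,1,0,.188); manip.move_l(P,R,.03); print(manip.current_force().round(1))
manip.set_gripper(1.0); manip.move_l(manip.current_ee_pos()-.09*R[:,0],None,.12)
print("lid",lidang())
G=C-.04*ex-.16*ey+.19*ez
Rs=np.column_stack([-ez,ex,np.cross(-ez,ex)])
manip.set_gripper(.6)
manip.move_ptp(G+np.array([0,0,.15]),Rs); manip.move_l(G+np.array([0,0,.075]),None,.12)
cal=manip.get_calibration("wrist"); p,d=manip.grab_frame("wrist"); W=cloud("wrist",d,cal); B=W-C; Q=np.dstack([B@ex,B@ey,B@ez])
for n in ("wrist","scene"):
    if n=="scene":
        pp,d2=manip.grab_frame("scene"); Q=cloud("scene",d2)-C; Q=np.dstack([Q@ex,Q@ey,Q@ez]); 
    m=(Q[...,2]>.16)&(Q[...,2]<.21)&(Q[...,1]<-.13)&(Q[...,1]>-.19)&(abs(Q[...,0]+.04)<.035); T=Q[m]; print(n,len(T),np.percentile(T,[2,50,98],axis=0).round(4).tolist() if len(T) else 0)
print(manip.look_for("wrist","stay_grip"),G,manip.current_time())
o=np.hstack([p[:,:,::-1],pp[60:320,180:500,::-1].repeat(1,0)[:260]]) if 0 else np.hstack([cv2.resize(p,(480,300)),cv2.resize(pp[60:310,180:500],(320,300))])[:,:,::-1]
cv2.imwrite("pics/s1.png",o)
```

```text
[-2.3  4.6  0.2]
lid 1.8287855346758541
wrist 1747 [[-0.0516, -0.1751, 0.1902], [-0.0439, -0.1523, 0.1962], [-0.0364, -0.1309, 0.1982]]
scene 226 [[-0.0452, -0.1787, 0.1839], [-0.0363, -0.1552, 0.1942], [-0.0324, -0.1315, 0.1981]]
[{'at': [0.5602, -0.0457, 0.1988], 'confidence': 0.68}] [ 0.56278332 -0.07130767  0.19      ] 18.5583
```

View pics/s1.png

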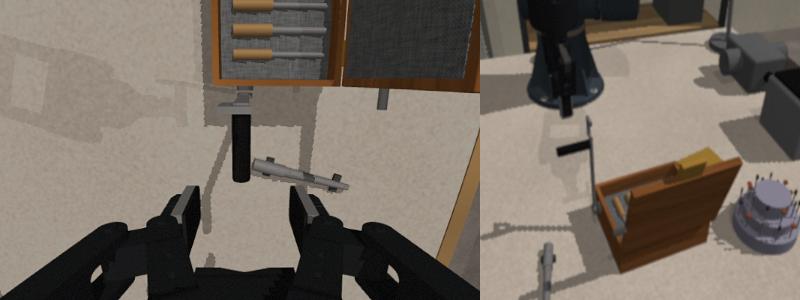

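The lid stays open, reading about 1.83. In the wrist view the stay grip at about (241,148) is centred between the fingers. I'll grip it and swing.

```bash
cat >> h.py <<'E'
PV=C-.04*ex-.16*ey+.05*ez
def swing(As,r,v=.06,stop=None):
    for a in As:
        er=np.sin(a)*ex+np.cos(a)*ez; et=np.cos(a)*ex-np.sin(a)*ez
        manip.move_l(PV+r*er-.014*ez,None,v); 
        if stop: manip.dwell(.1)
        F=np.array(manip.current_force()); fr,ft,fy=F@er,F@et,F@ey
        print(f"{a:.3f} r{r:.4f} fr{fr:.1f} ft{ft:.1f} fy{fy:.1f} t{manip.current_time():.1f}")
        if np.linalg.norm(F)>12 or (stop and ft<stop): break
        r+=np.clip(.0002*fr,-.0015,.0015)
    return r,a
E
python3 - <<'E'
from h import *
a=-.02; manip.move_l(PV+.14*(np.sin(a)*ex+np.cos(a)*ez)-.014*ez,None,.08); print(manip.current_force().round(1))
manip.set_gripper(0,20); print(manip.current_grip_width(),manip.current_force().round(1))
print(swing(np.arange(.05,.95,.07),.14))
show("s2")
E
```

```text
[-0.3  0.3 -0.1]
0.17670000901092642 [-0.6  0.6  2.6]
0.050 r0.1400 fr3.3 ft0.4 fy-0.6 t20.6
0.120 r0.1407 fr1.4 ft-0.3 fy-0.6 t20.9
0.190 r0.1409 fr3.3 ft-0.8 fy-1.1 t21.2
0.260 r0.1416 fr1.2 ft0.2 fy-2.2 t21.5
0.330 r0.1418 fr1.6 ft0.1 fy-2.5 t21.8
0.400 r0.1422 fr2.9 ft0.3 fy-2.2 t22.1
0.470 r0.1427 fr1.7 ft0.1 fy-3.8 t22.4
0.540 r0.1431 fr-0.3 ft0.6 fy-3.1 t22.8
0.610 r0.1430 fr1.5 ft0.7 fy-3.0 t23.1
0.680 r0.1433 fr0.7 ft0.0 fy-2.8 t23.4
0.750 r0.1434 fr-0.1 ft0.3 fy-1.1 t23.7
0.820 r0.1434 fr-0.8 ft0.8 fy-1.3 t24.0
0.890 r0.1433 fr-0.7 ft1.0 fy-1.6 t24.4
(np.float64(0.14313095355724434), np.float64(0.8900000000000001))
```

View pics/s2.png

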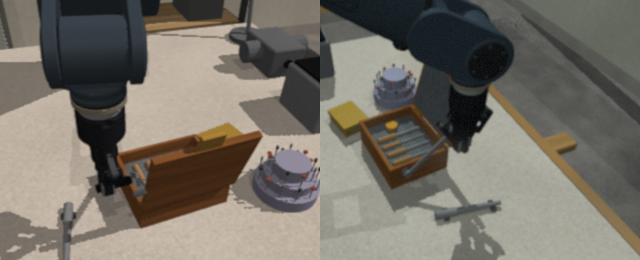

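The stay is following, leaning over at about (115,175) in the scene view, and the case is still in place. Now I'll go slowly until it reaches the end stop.

Run:
```python
from ang import *
print(swing(np.arange(.92,1.16,.02),.1431,.03,stop=-4)); print(lidang())
```

```text
0.920 r0.1431 fr-1.4 ft0.3 fy-0.7 t24.8
0.940 r0.1428 fr-0.2 ft0.3 fy0.0 t25.2
0.960 r0.1428 fr-0.5 ft0.8 fy0.7 t25.5
0.980 r0.1427 fr0.1 ft1.4 fy0.3 t25.9
1.000 r0.1427 fr1.3 ft0.7 fy0.4 t26.2
1.020 r0.1429 fr-2.3 ft0.7 fy0.3 t26.6
1.040 r0.1425 fr-1.7 ft-7.2 fy0.8 t26.9
(np.float64(0.1424771702445003), np.float64(1.04))
1.8292756196552946
```

Run:
```python
from ang import *
swing([1.036],.1425,.03,stop=-40)
manip.set_gripper(.6); manip.dwell(.2)
manip.move_l(manip.current_ee_pos()+np.array([0,0,.07]),None,.1)
manip.dwell(.2)
# move outward -y and back so the wrist camera sees notch
manip.move_l(manip.current_ee_pos()-.03*ey+.06*ez,None,.12)
cal=manip.get_calibration("wrist"); p,d=manip.grab_frame("wrist"); W=cloud("wrist",d,cal)-C; Q=np.dstack([W@ex,W@ey,W@ez])
for n in ("stay_notch","lid_stud","stay_grip"): print(n,[(np.round([(np.array(r["at"])-C)@e for e in (ex,ey,ez)],4),round(r["confidence"],2)) for r in manip.look_for("wrist",n)])
m=(Q[...,2]>.09)&(Q[...,2]<.14)&(Q[...,1]<-.135)&(Q[...,1]>-.19)&(abs(Q[...,0]-.08)<.04); T=Q[m]; print(len(T),np.percentile(T,[2,50,98],axis=0).round(4).tolist() if len(T) else 0)
# project expected notch
X=C+.1045*ex-.113*ey+.132*ez; c=np.array(cal["R"])@X+np.array(cal["t"]); K=np.array(cal["camera_matrix"]); s=c[:2]/c[2]; s=s*(1+cal["k1"]*(s@s)); print("px",K[:2,:2]@s+K[:2,2])
s1=manip.grab_frame("side")[0]
cv2.imwrite("pics/n1.png",np.hstack([cv2.resize(p,(480,300)),cv2.resize(s1[150:270,290:418],(320,300),interpolation=cv2.INTER_CUBIC)])[:,:,::-1]); cv2.imwrite("pics/n1w.png",p[:,:,::-1])
print(lidang(),manip.current_time())
```

```text
1.036 r0.1425 fr0.2 ft-2.5 fy1.9 t27.3
stay_notch [(array([ 0.0831, -0.1247,  0.1245]), 0.64)]
lid_stud [(array([ 0.1114, -0.081 ,  0.1795]), 0.73)]
stay_grip [(array([ 0.0839, -0.1264,  0.1259]), 0.77)]
1241 [[0.0733, -0.1756, 0.1191], [0.0813, -0.1551, 0.1253], [0.0887, -0.1359, 0.1274]]
px [361.35764439  94.11386235]
1.8287581020864185 30.0333
```

View pics/n1.png

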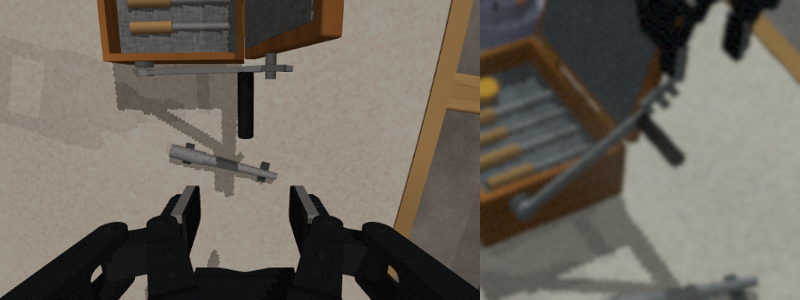

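The stud at (270,65) sits in the notch at the bar's end. The measured grip centre, (81, 119) mm in the case's x and z, matches the home pose of (81.7, 119). The lid reads the same as when it was released, and the gripper is clear.

Run:
```python
from ang import *
for n in ("bur_stand","card_box","mandrel"): print(n,[(np.round(r["at"],3).tolist(),round(r["confidence"],2)) for r in manip.look_for("scene",n)][:1])
print(lidang(),manip.current_force().round(1)); manip.sign_off()
```

```text
bur_stand [([0.683, 0.318, 0.053], 0.73)]
card_box [([0.462, 0.282, 0.038], 0.65)]
mandrel [([0.667, -0.143, 0.01], 0.6)]
1.8280986932969325 [ 0.6  0.5 -0.1]
the job is handed in; nothing more can be done
```

The case is open and handed in: the lid rests on its stop and the stay's notch sits on the stud. I pinched the tab and lifted the lid until I felt about 5 N from the stop. Then I swung the stay over until it stopped, let go and backed off. This took about 30 s of the 72 s allowed.

- **Lid:** the camera reads 1.828 rad. It read 1.838 pressed on the stop, which is at 1.85, so it seems to read about 0.01 low. The lid reading has not changed since I released it.
- **Stay:** the grip is within about 1 mm of its home position, and the stud shows in the notch. The network's own `stay_notch` and `lid_stud` positions disagreed with this. I discounted them because `stay_notch` was almost the same point as `stay_grip`, and `lid_stud` was about 50 mm too high.
- **Case:** I did not measure it again directly. The grip's position, measured against the starting pose, suggests it moved very little. The gripper felt up to 10 N sideways during the lift, about the force at which the case starts to slide.
- **Bystanders:** the bur stand and mandrel read within about 1 mm of their starting positions. The card box came back about 40 mm off, at lower confidence (0.65 against 0.97). I think that is because the opened lid now hides part of it from that camera. Nothing the arm did went near it, but I did not check it from another view.

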